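# Zero the readout and hold a rod sensor at mid-stroke

## Robot

A 7-joint arm with a two-finger parallel gripper is mounted at the origin on the work surface. World frame = base frame: x ahead of the robot, y to its left, z up, the work surface at z = 0. Lengths are in m, angles in rad, forces in N, time in s.
With the tool pointing down it reaches from about 0.4 to 0.85 m from the base axis. Payload 4.5 kg.
Tool frame: the origin (TCP) lies at the very end of the fingers, on their centre line; the grasp point (between the pads) lies 19 mm behind it; z points along the fingers, y is the direction in which the jaws open and shut (so a half turn about z gives the same grasp; the last joint's range is limited). The gripper opens to 88 mm and grips with 3 to 60 N. Pads are 18 mm wide; open, the fingers measure 123 mm over their backs; the gripper's body (75 mm by 187 mm) begins 45 mm behind the grasp point.
Start: joints at [1.279, 0.689, -0.195, 1.565, 0.157, 0.902, -0.215], TCP at [0.2, -0.592, 0.239] pointing down, gripper open.
Joint ranges: [-3.01, 3.01], [-0.46, 2.08], [-1.47, 1.51], [0.13, 2.56], [-1, 4.14], [0.04, 2.09], [-2.66, 2.66]. Speed limits (rad/s): [2.57, 2.57, 3.14, 3.14, 3.14, 3.14, 3.14].

## Interface

Orientations are given as a unit quaternion [x, y, z, w].
In Python, from plant import telemetry, imaging, r gives the robot as it stands.
- The arm moves only by the shell command python3 -m creep 'ROWS' [FORCE]. ROWS is JSON, a list of rows, each a list of 5 numbers: the closure in counts, from 0 (fully open) to 255 (shut), then the shift along the tool's x, y, z in m, then the turn about the tool's z in degrees. In form: [[fingers, x, y, z, yaw], ...]. A call has 1 to 10 rows; each row is the pose to reach, as a shift and turn from the pose commanded when the call began, along the tool's axes at that moment; what a row does not reach only later rows make up. A row lasts 1/8 s, in which the tool goes at most 62.5 mm and 10.7 degrees, less where a joint would pass 70% of its speed; a pose out of reach is approached as far as the arm can. A call with a gripper value outside its range is refused whole. The fingers move at their own pace and stop on an object; FORCE is the grip in N (left out, the last holds). Time passes only in rows, so rows that repeat a pose let the fingers close. It gives the time, the measured TCP pose, the force and the opening at its end, in the units of the state.
- telemetry.get_state(): the state, without advancing time (a new reading comes with each control period).
- imaging.snapshot(name): name is "side" or "top"; returns a dict with "image" (384x512x3 uint8, blue, green, red), "camera_matrix" (3x3 intrinsics, pixels), "distortion" ([k1, k2, p1, p2, k3] as OpenCV has them; the pictures are not rectified), "R" (3x3) and "t" (3): a world point X has camera coordinates R X + t. Camera axes: x right, y down, z forward; pixel columns grow to the right and rows downward; lengths in m; the calibration is good to about 2 mm. A picture is of the moment at which its call begins. There is no depth.
- r.finish_job(): hands the job in, once; it reports no verdict.
Trained networks look in a picture, given as the dict that the camera call returned (one of the last four; its "shot" number tells which), for a name from the list of things; names that differ only in an ending like _2 or _b are one class to them, and where a whole thing is asked for, a point or a joint stands for the part that bears it (a point fixed in the world has none). Each returns a list of dicts, best first, with "score" (0 to 1); they miss things now and then, are a little off and sometimes report something else, mostly with a low value. They report only what shows in the picture. A call takes as long as a camera call. They do not tell look-alikes from the thing itself.
- imaging.boxes_of(picture, target): "rect" ([left, top, right, bottom] in pixels, round what is visible of it).
- imaging.trace(picture, target): "pixels" (384x512 bool, what is visible of it) and "rect" ([left, top, right, bottom] in pixels, round what is visible of it).
- imaging.place_of(picture, target): "location" ([row, column] in pixels: a listed point, or the origin of a listed thing).
The state is a dict: "clock": time; "q": joint angles; "qd": joint speeds; "joint_torque": joint torques, N m; "tool_pos": TCP position; "eef_rot": TCP orientation; "contact_force": force on the tool from outside, world axes, zero at the start; "moment": the same for the moment, N m; "opening": opening from 0.0 (shut) to 1.0 (fully open).
Only numpy, scipy, OpenCV 4.12 (cv2) and the standard library are available. Lean on these libraries where they do the work, as an engineer would, in place of code of your own. Each camera call takes 0.05 s, during which the arm holds its last target.

## Task

Calibrate the displacement sensor: first press the yellow pedal switch all the way down to its stop and let it spring back up. Then take the sensor rod by its blue knob and draw it straight out along its leaning bore, without letting it bind, until the green band is completely out of the sensor and the red band is still hidden inside. Finish while still holding the rod there, steady and in line with its bore, and leave the other things on the bench where they are.

Things in the scene. Friction and masses are not known exactly. Their poses are not given: they have to be found in the camera images.
- pedal (a joint): angle of the yellow pedal plate in rad: 0 = up at rest, 0.2 = down at its stop. A spring brings it back up when let go; at the pressing point it takes about 3 N to start and 8 N at the stop. The hinge is at the far (+x) end of the pedal base; the near end goes down.
- pedal_pad (a point): pressing point on the top face of the yellow pedal plate (126 x 70 x 8 mm, black ribs), on its middle line, 95 mm from the hinge, 31 mm from its free near end; moves with the plate, about 59 mm above the bench when up and 19 mm lower at the stop. The plate slopes 0.24 rad (near end high) when up, 0.04 rad when down.
- pedal_base: black fixed base of the pedal, 150 (x) x 90 (y) x 14 mm high; origin at the centre of its underside on the bench; x points from the pedal's free end towards its hinge, z up. May stand turned on the bench, and on either side.
- sensor: fixed square aluminium block, 44 x 44 x 100 mm, between blue cheeks on its stand. Origin: centre of its lower end; z = bore axis, pointing out of the bore, leaning 0.35 rad (20 deg) from vertical towards the block's -x side (roughly towards the robot); y is level. Brass connector 20 mm long on the +x side. Blind bore 15 mm wide, 90 mm deep from the upper face (floor at z = 10 mm).
- bore_mouth (a point): centre of the bore's mouth on the upper face of the sensor block, 100 mm from the block's origin along its z.
- rod: loose steel rod, 14 mm diameter, 146 mm long with its blue knob, about 0.25 kg, in the bore; origin: centre of its lower end, z towards the knob. From the lower end: red band 24-32 mm, green 48-56, knob 112-146. At the start home on the bore floor, bands hidden. Green is all out at 42 mm of pull, red begins to show at 58: aim for 50. Slides back by its weight when let go.
- knob_center (a point): centre of the blue cylindrical knob of the rod (24 mm diameter, 34 mm long, two thin black rings), where it is grasped; 22 mm of bare rod shows between block and knob at the start. In the sensor block's frame it lies on the z axis, at z = 139 mm when home and 189 mm when drawn out by 50 mm.
- stand: the fixed dark steel base plate (120 x 90 x 12 mm) that carries the sensor with its blue cheeks; origin at the centre of its underside; may stand turned on the bench, and on either side.
- screwdriver: bystander: screwdriver lying on the bench; origin under its middle.
- spare_sensor: bystander: a spare aluminium sensor block, 44 x 44 x 100 mm, standing upright with an empty bore; origin at the centre of its underside.
- mug: bystander: white mug, 80 mm wide, 90 mm high; origin at the centre of its underside.
- multimeter: bystander: orange hand-held meter lying flat, 170 x 85 x 36 mm; origin at the centre of its underside.
- tape_roll: bystander: blue roll, 90 mm across, 20 mm high, lying flat; origin at the centre of its underside.
- wrench: bystander: steel wrench lying on the bench; origin under its middle.
- jar: bystander: small clear jar with red cap, 56 mm wide, 70 mm high; origin at the centre of its underside.
Not all that is in view belongs to the job. Several things look just like the stand: the one meant starts farthest to the robot's left.

How it is judged:
On the way, in this order (a step that is already met when the one before it is completed fails the run):
1. the pedal is pressed down to its stop (value of joint pedal above 0.175 rad), for 0.2 s.
2. the rod is drawn out of its bore to the green band, held in the fingers, the pedal back up (z of knob_center in the frame of sensor between 0.179 and 0.199 m and x of knob_center in the frame of sensor between -0.006 and 0.006 m and y of knob_center in the frame of sensor between -0.006 and 0.006 m and angle between the z axis of rod and the z axis of sensor, either way round below 0.06 rad and contact force between rod and the fingers above 2 N and value of joint pedal below 0.04 rad), for 0.2 s.
At the end, for the whole second after the job is handed in: The rod is held in the fingers (over 2 N), drawn out 40 to 60 mm from home, in line with the bore (knob within 6 mm of the bore axis, rod within 0.06 rad of it), pressing on the sensor and its stand with less than 12 N (not bound), at rest (under 20 mm/s); the pedal is back up (under 0.04 rad) (all of step 2 and contact force between rod and stand below 12 N and linear speed of rod below 0.02 m/s); the arm keeps its last pose, push and grip.
It fails at once if the rod binds or slams in the sensor, over 40 N (contact force between rod and stand above 40 N).
It fails at once if the rod is pulled right out of the bore (over 85 mm) (z of knob_center in the frame of sensor above 0.224 m).
It fails at once if a bystander is moved more than 30 mm (distance of any of screwdriver, spare_sensor, mug, multimeter, tape_roll, jar, wrench from where it was at the start of the episode above 0.03 m).
It also fails if it takes over 45 s, if anything falls off the work surface, if the arm or the gripper's body presses on something with over 40 N, if the wrist force passes 120 N, or if a joint passes its speed limit or range.

## Working session

There is one attempt and no reset: what is moved stays moved. The work goes in short steps, Python scripts to look and compute and a shell command to move; the robot and the scene stay as the last step left them, time stands still between calls to the robot, and variables do not carry over. Pictures are saved under pics/ and viewed, and the job is handed in when it is done.

```bash
ls; mkdir -p pics
python3 - <<'E'
from plant import telemetry, imaging, r
import cv2
print(telemetry.get_state())
for n in("side","top"):
    p=imaging.snapshot(n); cv2.imwrite(f"pics/{n}0.png",p["image"]); print(n,p["camera_matrix"],p["distortion"],p["R"],p["t"])
    for t in("pedal_pad","pedal_base","bore_mouth","knob_center","sensor","stand","rod"):
        print(t,[(round(d["score"],2),[round(float(v)) for v in d["location"]]) for d in imaging.place_of(p,t)])
E
```

```text
pics
{'clock': 0.0, 'q': array([ 1.27882091,  0.68994982, -0.19449816,  1.56634735,  0.15730156,
        0.9025205 , -0.21509672]), 'qd': array([-7.93286232e-04, -1.15527921e-03, -1.05579505e-03,  8.35886216e-05,
       -1.67926510e-04,  1.38872694e-04, -1.60699256e-03]), 'joint_torque': array([-4.30036762e-04, -5.27566409e+01, -1.26713421e+00, -1.53430957e+01,
       -5.27056865e-02,  6.53696159e-03,  1.93392320e-04]), 'tool_pos': array([ 0.1997649 , -0.59154049,  0.23793008]), 'eef_rot': array([ 9.86756456e-01,  1.62206214e-01, -2.22906517e-04, -8.89589254e-04]), 'contact_force': array([-0.04746174,  0.6624878 , -0.16107223]), 'moment': array([0.0117182 , 0.01590701, 0.01515607]), 'opening': 0.9981900220113712}
side [[422.91105584   0.         260.75584756]
 [  0.         422.91105584 185.65038184]
 [  0.           0.           1.        ]] [-0.01902352  0.          0.          0.          0.        ] [[-0.9987355  -0.0502516   0.00147638]
 [-0.02845521  0.54084103 -0.84064337]
 [ 0.04144519 -0.83962239 -0.54158706]] [0.49085205 0.08373655 1.23219283]
pedal_pad [(0.77, [236, 227])]
[... 228 characters left out ...]
), (0.68, [168, 236])]
rod [(0.52, [172, 242])]
top [[347.40200472   0.         257.34505387]
 [  0.         347.40200472 188.52061888]
 [  0.           0.           1.        ]] [-0.01800225  0.          0.          0.          0.        ] [[-0.00446291 -0.99990993  0.01265756]
 [-0.98915803  0.00255621 -0.14683273]
 [ 0.14678715 -0.01317563 -0.98908035]] [0.01347639 0.51937064 1.00554331]
pedal_pad [(0.68, [170, 330]), (0.59, [172, 194])]
pedal_base [(0.61, [166, 198])]
bore_mouth [(0.8, [277, 379]), (0.74, [167, 340]), (0.63, [236, 111])]
knob_center [(0.54, [168, 338])]
sensor [(0.74, [160, 338]), (0.74, [259, 370])]
stand [(0.86, [172, 330]), (0.82, [269, 364])]
rod [(0.65, [163, 336])]
```

View pics/side0.png

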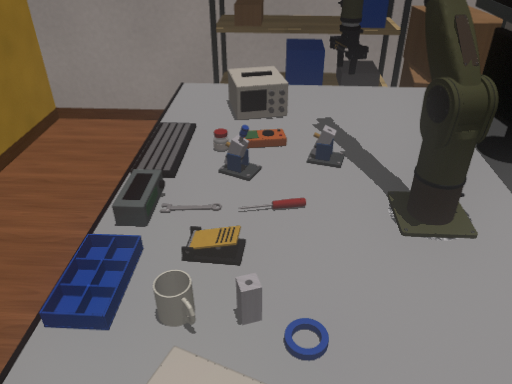

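View pics/top0.png

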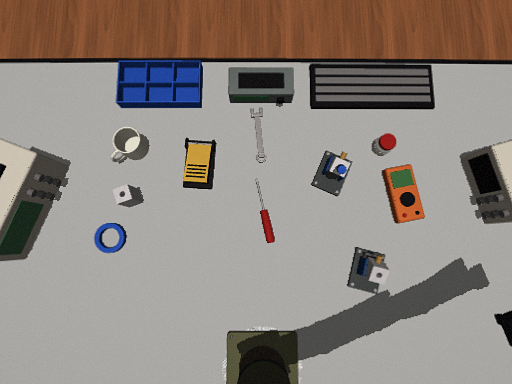

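```bash
cat > h.py <<'E'
import numpy as np, cv2
from plant import telemetry, imaging, r
def proj(p,X):
    rv=cv2.Rodrigues(np.array(p["R"]))[0]
    return cv2.projectPoints(np.array(X,float).reshape(-1,1,3),rv,np.array(p["t"],float),np.array(p["camera_matrix"]),np.array(p["distortion"]))[0][:,0]
def tri(ps,uvs):
    ms=[];us=[]
    for p,uv in zip(ps,uvs):
        u=cv2.undistortPoints(np.array(uv,float).reshape(1,1,2),np.array(p["camera_matrix"]),np.array(p["distortion"]))[0,0]
        ms.append(np.c_[p["R"],np.array(p["t"])]);us.append(u.reshape(2,1))
    X=cv2.triangulatePoints(ms[0],ms[1],us[0],us[1])[:,0];X=X[:3]/X[3]
    return X,[np.round(proj(p,X)[0]-uv,1) for p,uv in zip(ps,uvs)]
def onz(p,uv,z):
    u=cv2.undistortPoints(np.array(uv,float).reshape(1,1,2),np.array(p["camera_matrix"]),np.array(p["distortion"]))[0,0]
    R=np.array(p["R"]);t=np.array(p["t"]);C=-R.T@t;d=R.T@np.array([u[0],u[1],1]);return C+d*(z-C[2])/d[2]
def crop(p,x0,y0,x1,y1,k,name):
    cv2.imwrite(name,cv2.resize(p["image"][y0:y1,x0:x1],None,fx=k,fy=k,interpolation=cv2.INTER_CUBIC))
E
python3 - <<'E'
from h import *
np.set_printoptions(precision=4,suppress=True)
s=imaging.snapshot("side");t=imaging.snapshot("top")
import pickle;pickle.dump((s,t),open("cal.pkl","wb"))
for n,a,b in(("pedal_pad",(172,194),None),("knob_center",(168,338),None),("bore_mouth",(167,340),None),("stand",(172,330),None),("sensor",(160,338),None),("pedal_base",(166,198),None),("rod",(163,336),None)):
    A=imaging.place_of(s,n);B=imaging.place_of(t,n)
    for i in A[:2]:
        for j in B[:2]:
            if i["score"]>.4 and j["score"]>.4:
                X,e=tri((s,t),(i["location"][::-1],j["location"][::-1]))
                if max(abs(np.ravel(e)))<6: print(n,X,e)
crop(s,205,110,275,190,10-2,"pics/s_st.png");crop(t,300,140,370,205,9,"pics/t_st.png")
crop(s,170,215,260,275,8,"pics/s_pd.png");crop(t,170,125,230,195,8,"pics/t_pd.png")
E
```

```text
pedal_pad [0.5651 0.1892 0.0493] [array([1.2, 0.2]), array([ 0., -1.])]
knob_center [ 0.563  -0.22    0.1322] [array([-0.1, -0. ]), array([-0. ,  0.2])]
bore_mouth [ 0.2723 -0.3174  0.1097] [array([2.9, 0. ]), array([ 0.3, -3.6])]
bore_mouth [ 0.5625 -0.2155  0.1173] [array([-1.6, -0.4]), array([-0. ,  1.9])]
stand [ 0.2797 -0.3112  0.0074] [array([-1.2, -0.1]), array([-0.1,  1.4])]
stand [ 0.5788 -0.2254  0.0009] [array([0.3, 0.1]), array([ 0. , -0.3])]
sensor [ 0.3087 -0.32    0.0109] [array([1.8, 0.1]), array([ 0.2, -2.2])]
sensor [ 0.6015 -0.2399  0.02  ] [array([1.4, 0.3]), array([-0. , -1.6])]
pedal_base [ 0.6027  0.1941 -0.0011] [array([1.6, 0.3]), array([-0. , -1.4])]
```

View pics/s_st.png

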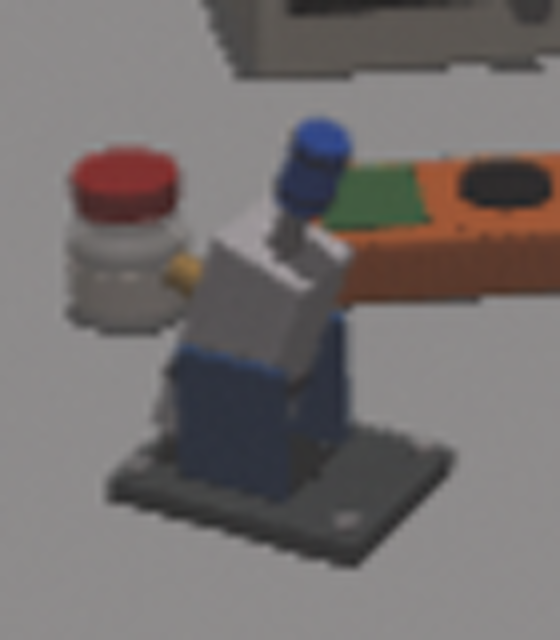

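View pics/t_st.png

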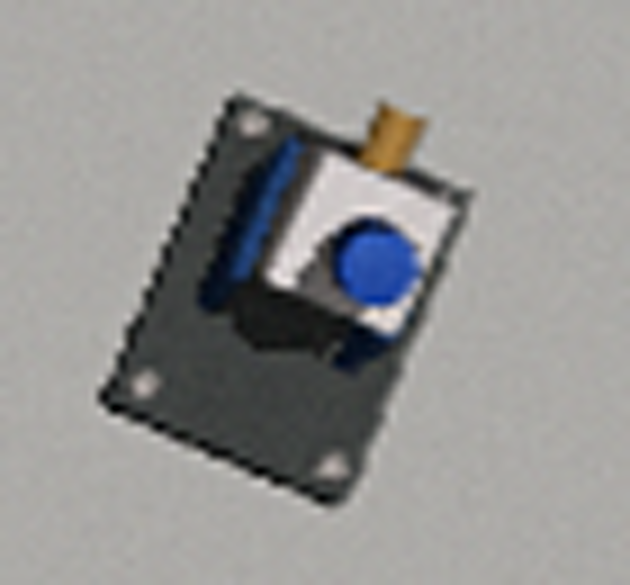

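View pics/s_pd.png

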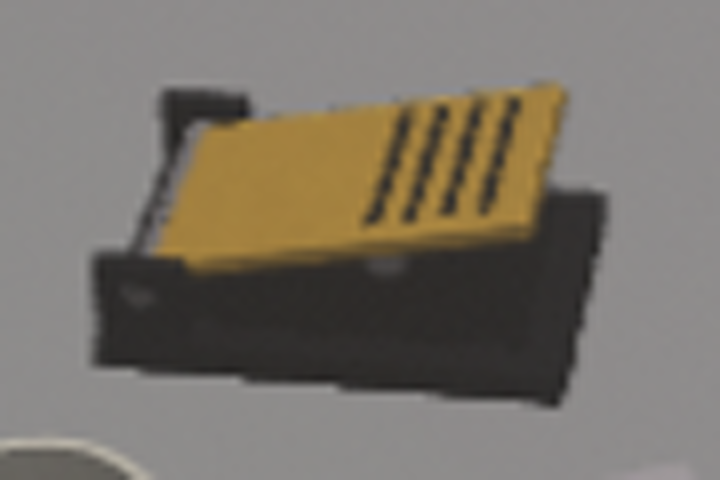

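View pics/t_pd.png

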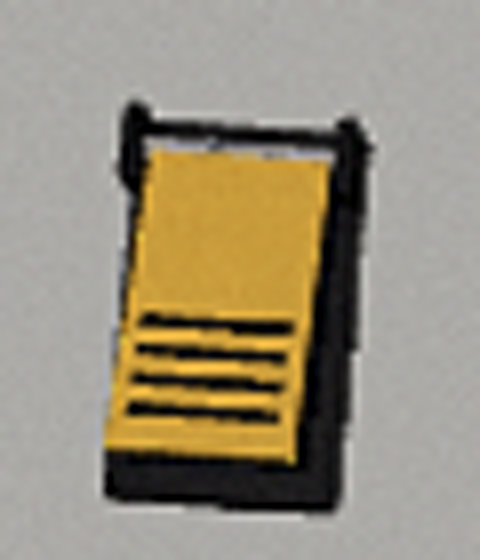

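```bash
cat > fit.py <<'E'
from h import *
import pickle
from scipy.optimize import least_squares
np.set_printoptions(precision=4,suppress=True)
s,t=pickle.load(open("cal.pkl","rb"))
T=lambda u,v:np.array([300+(u+.5)/9-.5,140+(v+.5)/9-.5]); S=lambda u,v:np.array([205+(u+.5)/8-.5,110+(v+.5)/8-.5])
def Rz(a):c,q=np.cos(a),np.sin(a);return np.array([[c,-q,0],[q,c,0],[0,0,1]])
L=np.array([[np.cos(.35),0,-np.sin(.35)],[0,1,0],[np.sin(.35),0,np.cos(.35)]])
# (cam, frame, local, uv)
O=[(t,0,(.06,.045,.012),T(237,92)),(t,0,(.06,-.045,.012),T(472,190)),(t,0,(-.06,.045,.012),T(98,400)),(t,0,(-.06,-.045,.012),T(350,508)),
(s,0,(-.06,.045,.012),S(352,552)),(s,0,(.06,.045,.012),S(108,487)),(s,0,(-.06,-.045,.012),S(458,455)),
(t,1,(.022,.022,.1),T(322,148)),(t,1,(.022,-.022,.1),T(466,204)),(t,1,(-.022,-.022,.1),T(398,340)),(t,1,(-.022,.022,.1),T(262,275)),
(s,1,(.022,.022,.1),S(213,240)),(s,1,(-.022,.022,.1),S(305,292)),(s,1,(-.022,-.022,.1),S(354,252)),
(t,1,(0,0,.156),T(377,262)),(s,1,(0,0,.156),S(323,137))]
def world(P,f,l):
    R=Rz(P[2]);l=np.array(l)
    if f==0:return R@l+[P[0],P[1],0]
    return R@(L@l+P[3:6])+[P[0],P[1],0]
def res(P): return np.concatenate([proj(p,world(P,f,l))[0]-uv for p,f,l,uv in O])
k=least_squares(res,[.58,-.225,-.4,.02,0,.03],loss="soft_l1")
P=k.x
if __name__=="__main__":
    print(P,np.sqrt(np.linalg.inv(k.jac.T@k.jac).diagonal())*.5);print(res(P).reshape(-1,2).round(1).tolist())
    for z in(0,.1,.139,.189):print(z,world(P,1,(0,0,z)))
    print("axis",world(P,1,(0,0,1))-world(P,1,(0,0,0)))
    # pedal
    A=lambda u,v:np.array([170+u/8,125+v/8]);B=lambda u,v:np.array([170+u/8,215+v/8])
    a=.24;h=np.array
    O2=[(t,(-.075,.045,.014),A(108,497)),(t,(-.075,-.045,.014),A(338,508)),(s,(-.075,.045,0),B(557,405)),(s,(.075,.045,0),B(95,365)),(s,(-.075,-.045,.014),B(605,195))]
    def w2(P,l):return Rz(P[2])@np.array(l)+[P[0],P[1],0]
    def top(P,d,y):return w2(P,(P[3]-d*np.cos(a),y,.059+(d-.095)*np.sin(a)))
    O3=[(t,.126,.035,A(105,450)),(t,.126,-.035,A(295,462)),(t,0,.035,A(147,152)),(t,0,-.035,A(330,162)),(s,.126,.035,B(535,235)),(s,.126,-.035,B(567,90)),(s,0,.035,B(160,255)),(s,0,-.035,B(205,125))]
    f=lambda P:np.concatenate([proj(p,w2(P,l))[0]-uv for p,l,uv in O2]+[proj(p,top(P,d,y))[0]-uv for p,d,y,uv in O3])
    k=least_squares(f,[.6,.194,0,.06],loss="soft_l1");print(k.x,f(k.x).reshape(-1,2).round(1).tolist());print("pad",top(k.x,.095,0))
E
python3 fit.py
```

```text
[ 0.5733 -0.2197 -0.4246  0.0313 -0.001   0.0215] [0.0007 0.0008 0.0098 0.001  0.0011 0.0011]
[[-0.4, -0.2], [-0.1, 0.4], [0.3, -0.0], [-0.9, -0.2], [0.6, -0.6], [-0.3, -1.1], [-0.1, -0.8], [0.4, 0.2], [-1.1, 0.3], [-0.4, -0.6], [0.4, 0.3], [-0.1, -0.1], [-0.3, 0.3], [0.1, -0.2], [0.3, 0.1], [-0.0, -0.2]]
0 [ 0.6014 -0.2335  0.0215]
0.1 [ 0.5702 -0.2194  0.1154]
0.139 [ 0.558  -0.2139  0.1521]
0.189 [ 0.5424 -0.2068  0.199 ]
axis [-0.3124  0.1413  0.9394]
[ 0.6018  0.191  -0.0674  0.0554] [[-0.9, -0.6], [-0.4, -0.1], [0.8, -0.0], [-0.1, -0.0], [0.0, -1.3], [-0.5, 0.0], [-0.3, 0.1], [0.0, -0.4], [-0.0, -0.2], [0.3, -2.1], [0.8, -1.7], [-1.0, 0.8], [0.3, -0.5]]
pad [0.5649 0.1935 0.059 ]
```

```bash
cat > d.py <<'E'
from h import *
from scipy.spatial.transform import Rotation as Ro
import sys
np.set_printoptions(precision=4,suppress=True)
st=telemetry.get_state();R=Ro.from_quat(st["eef_rot"]).as_matrix();p=np.array(st["tool_pos"])
yaw=np.degrees(np.arctan2(R[1,0],R[0,0]))
print("t",st["clock"],"p",p,"tool-x yaw",yaw,"turn to -24.3:",yaw+24.3,"F",st["contact_force"],"M",st["moment"],"op",st["opening"],"q",st["q"])
for a in sys.argv[1:]:
    X=np.array(eval(a),float);print(a,"tool shift",R.T@(X-p))
E
python3 d.py "[.565,.1935,.2]" "[.565,.1935,.08]"
```

```text
t 1.6 p [ 0.2001 -0.5921  0.2387] tool-x yaw 18.670346037306956 turn to -24.3: 42.97034603730695 F [-0.283   0.1046  0.2527] M [0.0404 0.0645 0.0249] op 0.9996464402914836 q [ 1.2788  0.6891 -0.1946  1.5653  0.1573  0.9025 -0.2151]
[.565,.1935,.2] tool shift [ 0.5972 -0.6275  0.0387]
[.565,.1935,.08] tool shift [ 0.5972 -0.6275  0.1587]
```

```bash
python3 -m creep '[[255,0.04,-0.042,-0.01,4.3],[255,0.08,-0.084,-0.01,8.6],[255,0.12,-0.126,-0.01,12.9],[255,0.16,-0.168,-0.01,17.2],[255,0.2,-0.21,-0.01,21.5],[255,0.24,-0.252,-0.01,25.8],[255,0.28,-0.294,-0.01,30.1],[255,0.32,-0.336,-0.01,34.4],[255,0.36,-0.378,-0.01,38.7],[255,0.4,-0.42,-0.01,43]]' 20; python3 d.py "[.565,.1935,.2]" "[.565,.1935,.08]"
```

```text
clock: 2.85
tool_pos: [0.4455, -0.0644, 0.249]
eef_rot: [0.977, -0.212, 0.001, -0.0]
contact_force: [0.6, -0.1, -0.4]
opening: 0.003
t 2.85 p [ 0.4455 -0.0644  0.249 ] tool-x yaw -24.46702561109681 turn to -24.3: -0.16702561109680758 F [ 0.5531 -0.0907 -0.4321] M [ 0.0461 -0.0504 -0.0253] op 0.003036459571997923 q [-0.0093  0.4517  0.0742  2.0668 -0.0552  0.6239 -1.8956]
[.565,.1935,.2] tool shift [ 0.0019 -0.2842  0.049 ]
[.565,.1935,.08] tool shift [ 0.0018 -0.2842  0.169 ]
```

```bash
python3 -m creep '[[255,0.0,-0.05,0.01,-7],[255,0.001,-0.1,0.03,-14],[255,0.002,-0.15,0.05,-20],[255,0.002,-0.2,0.08,-20],[255,0.002,-0.25,0.12,-20],[255,0.002,-0.284,0.16,-20],[255,0.002,-0.284,0.17,-20],[255,0.002,-0.284,0.17,-20]]' 20; python3 d.py "[.565,.1935,.059]" "[.565,.1935,.04]"
python3 - <<'E'
from h import *
s=imaging.snapshot("side");crop(s,150,170,280,280,6,"pics/s1.png")
E
```

```text
clock: 3.85
tool_pos: [0.5628, 0.1903, 0.0783]
eef_rot: [0.999, -0.038, -0.001, 0.001]
contact_force: [-0.1, -0.1, 0.8]
opening: 0.004
t 3.85 p [0.5628 0.1903 0.0783] tool-x yaw -4.377235643815652 turn to -24.3: 19.92276435618435 F [-0.0814 -0.0958  0.7582] M [ 0.036  -0.0234 -0.0148] op 0.003933639961157084 q [-0.4088  0.873   0.008   1.7819 -0.0108  0.4889 -2.0413]
[.565,.1935,.059] tool shift [ 0.0019 -0.0034  0.0193]
[.565,.1935,.04] tool shift [ 0.002  -0.0034  0.0383]
```

View pics/s1.png

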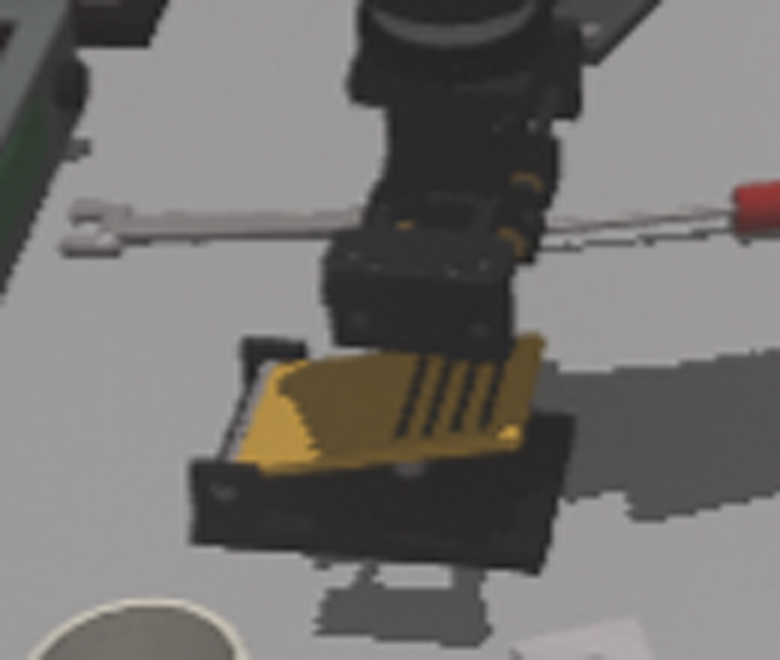

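```bash
python3 -m creep '[[255,0.002,-0.003,0.015,0],[255,0.002,-0.003,0.025,0],[255,0.002,-0.003,0.032,0],[255,0.002,-0.003,0.037,0],[255,0.002,-0.003,0.037,0],[255,0.002,-0.003,0.037,0]]' 20; python3 d.py "[.565,.1935,.04]"
```

```text
clock: 4.65
tool_pos: [0.5638, 0.1943, 0.0416]
eef_rot: [0.999, -0.038, -0.002, 0.0]
contact_force: [-4.1, -0.7, 7.7]
opening: 0.005
t 4.65 p [0.5638 0.1943 0.0416] tool-x yaw -4.325073891371615 turn to -24.3: 19.974926108628384 F [-4.1055 -0.6923  7.7304] M [-0.0438  0.977   0.0477] op 0.005460737430757854 q [-0.4116  0.9348  0.0051  1.7809 -0.0113  0.4294 -2.0446]
[.565,.1935,.04] tool shift [0.0012 0.0007 0.0016]
```

Nearly at the stop; press a little further until the force shows the stop, and hold.

```bash
python3 -m creep '[[255,0,0,0.003,0],[255,0,0,0.004,0],[255,0,0,0.005,0],[255,0,0,0.005,0],[255,0,0,0.005,0]]' 20; python3 d.py "[.565,.1935,.04]"
python3 - <<'E'
from h import *
s=imaging.snapshot("side");crop(s,150,170,280,280,6,"pics/s2.png")
E
```

```text
clock: 5.28
tool_pos: [0.5638, 0.1944, 0.0394]
eef_rot: [0.999, -0.038, -0.001, 0.0]
contact_force: [-9.6, -1.4, 28.0]
opening: 0.004
t 5.275 p [0.5638 0.1944 0.0394] tool-x yaw -4.330094437223496 turn to -24.3: 19.969905562776503 F [-9.5709 -1.4061 27.9504] M [-0.2755  2.1507  0.0485] op 0.0035594404665624238 q [-0.4117  0.9383  0.0049  1.7818 -0.0114  0.4244 -2.0447]
[.565,.1935,.04] tool shift [ 0.0013  0.0008 -0.0006]
```

View pics/s2.png

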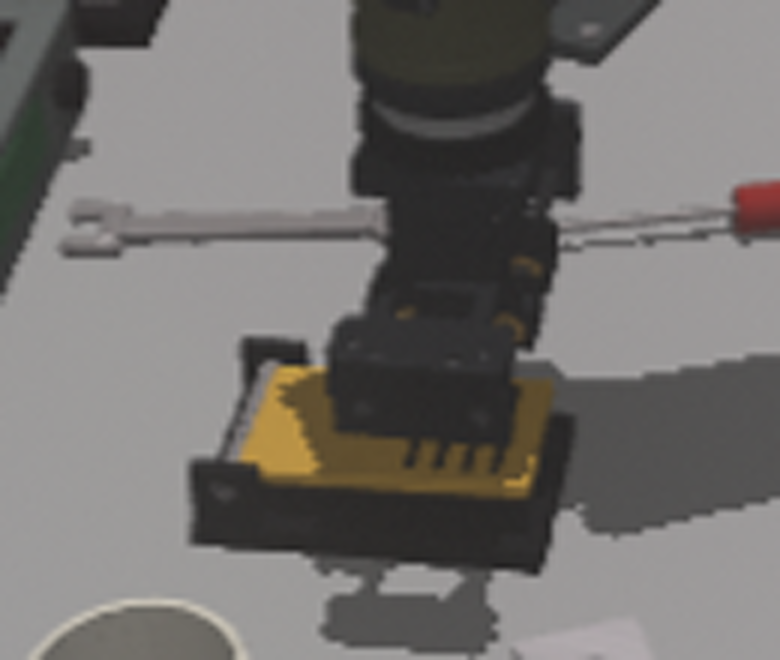

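```bash
python3 -m creep '[[255,0,0,-0.05,0],[255,0,0,-0.11,0],[0,0.003,0.05,-0.15,0],[0,0.006,0.105,-0.175,5],[0,0.01,0.16,-0.18,10],[0,0.014,0.22,-0.18,15],[0,0.018,0.28,-0.18,20],[0,0.022,0.34,-0.18,20],[0,0.025,0.39,-0.18,20],[0,0.025,0.407,-0.18,20]]' 20; python3 -m creep '[[0,0,0,0,0],[0,0,0,0,0]]'; python3 d.py "[.558,-.2139,.133]"
python3 - <<'E'
from h import *
s=imaging.snapshot("side");crop(s,195,60,295,190,4,"pics/s3.png")
t=imaging.snapshot("top");cv2.imwrite("pics/t3.png",t["image"])
E
```

```text
clock: 6.58
tool_pos: [0.5588, -0.2178, 0.2165]
eef_rot: [0.977, -0.214, 0.0, 0.001]
contact_force: [0.3, -0.1, -0.0]
opening: 0.887
clock: 6.82
tool_pos: [0.5604, -0.2102, 0.2165]
eef_rot: [0.978, -0.209, -0.0, -0.001]
contact_force: [-0.0, -0.0, 0.5]
opening: 1.0
t 6.825 p [ 0.5604 -0.2102  0.2165] tool-x yaw -24.134969029906394 turn to -24.3: 0.165030970093607 F [-0.0084 -0.0246  0.4791] M [ 0.0313  0.0037 -0.0329] op 0.9996619399944077 q [ 0.2565  0.6779  0.0461  1.6797 -0.0437  0.7855 -1.6687]
[.558,-.2139,.133] tool shift [-0.0006  0.0045  0.0835]
```

View pics/s3.png

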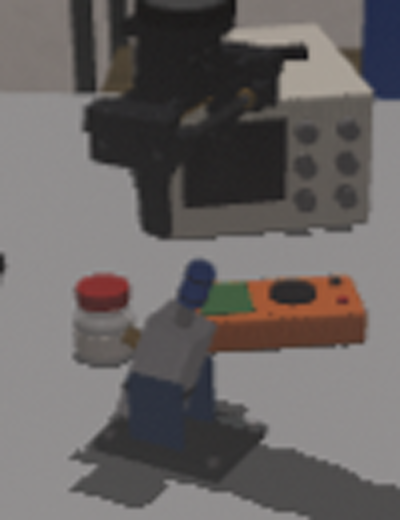

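View pics/t3.png

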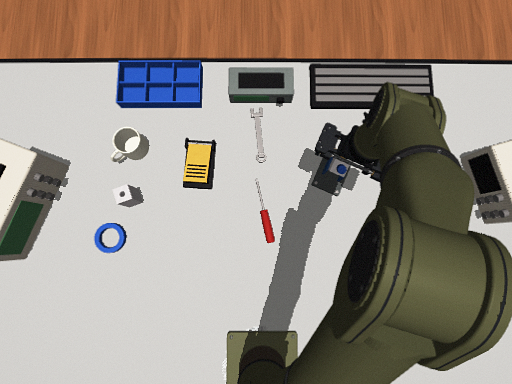

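Run:
```python
from h import *
import pickle
s,t=pickle.load(open("cal.pkl","rb"))
by=np.array([.412,.911,0]);p=np.array([.5604,-.2102,.2165])
for c in(s,t): print(-np.array(c["R"]).T@c["t"],proj(c,[p,p+.05*by,p-.05*by,p+[0,0,.064],[.558,-.2139,.152]]).round(1).tolist())
```

```text
[0.44154564 1.01395462 0.73700758] [[242.1, 112.4], [234.0, 118.2], [249.8, 106.9], [241.7, 92.7], [243.4, 130.8]]
[0.36619895 0.02539622 1.07065316] [[346.0, 161.9], [327.7, 153.9], [364.3, 169.9], [353.2, 155.8], [341.1, 168.1]]
```

```bash
python3 -m creep '[[0,-0.001,0.004,0.01,0],[0,-0.001,0.004,0.04,0],[0,-0.001,0.004,0.065,0],[0,-0.001,0.004,0.083,0],[0,-0.001,0.004,0.083,0],[0,-0.001,0.004,0.083,0]]' 15; python3 d.py "[.558,-.2139,.133]"
python3 - <<'E'
from h import *
s=imaging.snapshot("side");crop(s,205,80,285,180,6,"pics/s4.png")
t=imaging.snapshot("top");crop(t,295,110,395,210,6,"pics/t4.png")
E
```

```text
clock: 7.68
tool_pos: [0.5576, -0.2164, 0.1341]
eef_rot: [0.978, -0.211, 0.0, 0.0]
contact_force: [-0.2, -0.5, -0.7]
opening: 1.0
t 7.675 p [ 0.5576 -0.2164  0.1341] tool-x yaw -24.315556058167502 turn to -24.3: -0.015556058167501163 F [-0.2466 -0.4748 -0.706 ] M [ 0.0465  0.0122 -0.0187] op 0.9998071800200588 q [ 0.2722  0.7903  0.0366  1.7484 -0.0455  0.603  -1.6598]
[.558,-.2139,.133] tool shift [-0.0006 -0.0024  0.0011]
```

View pics/s4.png

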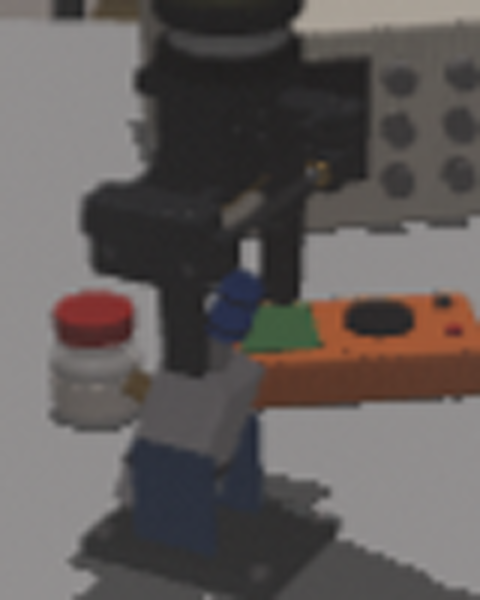

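View pics/t4.png

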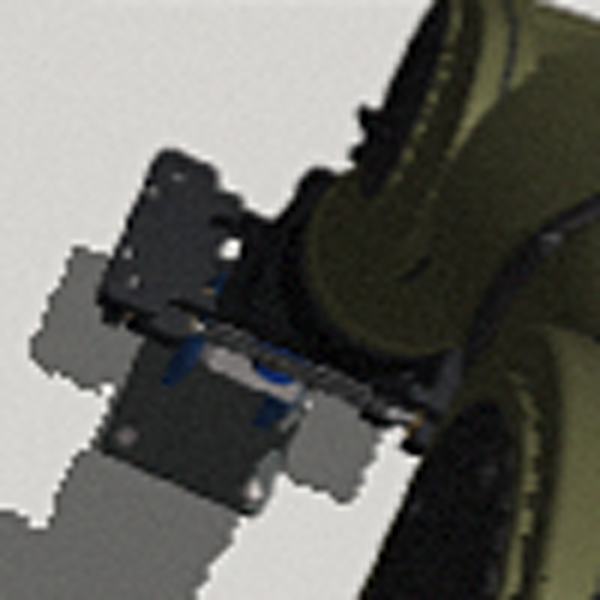

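```bash
python3 -m creep '[[0,-0.001,-0.002,0.001,0],[60,-0.001,-0.002,0.001,0],[110,-0.001,-0.002,0.001,0],[140,-0.001,-0.002,0.001,0],[170,-0.001,-0.002,0.001,0],[200,-0.001,-0.002,0.001,0],[220,-0.001,-0.002,0.001,0],[220,-0.001,-0.002,0.001,0]]' 10; python3 d.py "[.558,-.2139,.133]"
```

```text
clock: 8.78
tool_pos: [0.5575, -0.2139, 0.1328]
eef_rot: [0.978, -0.211, 0.0, -0.0]
contact_force: [0.4, 0.1, 0.3]
opening: 0.27
t 8.775 p [ 0.5575 -0.2139  0.1328] tool-x yaw -24.320873943451765 turn to -24.3: -0.02087394345176463 F [0.3708 0.0514 0.3076] M [ 0.1025  0.0374 -0.0083] op 0.2702098215864635 q [ 0.2687  0.7914  0.0363  1.7519 -0.0465  0.5988 -1.6627]
[.558,-.2139,.133] tool shift [ 0.0005 -0.0002 -0.0002]
```

```bash
python3 -m creep '[[230,0,0,0,0],[230,0,0,0,0],[230,-0.0007,0,-0.0019,0],[230,-0.0014,0,-0.0038,0],[230,-0.0021,0,-0.0056,0],[230,-0.0027,0,-0.0075,0],[230,-0.0034,0,-0.0094,0],[230,-0.0034,0,-0.0094,0]]' 25; python3 d.py "[.5424,-.2068,.18]"
```

```text
clock: 9.78
tool_pos: [0.554, -0.2126, 0.1424]
eef_rot: [0.978, -0.211, 0.0, -0.0]
contact_force: [0.6, 1.2, -0.9]
opening: 0.259
t 9.775 p [ 0.554  -0.2126  0.1424] tool-x yaw -24.328397812730643 turn to -24.3: -0.028397812730641903 F [ 0.5934  1.2126 -0.9349] M [ 0.3068 -0.2016  0.0591] op 0.25880229968680724 q [ 0.2672  0.7735  0.0378  1.7571 -0.046   0.6118 -1.6635]
[.5424,-.2068,.18] tool shift [-0.013  -0.0005 -0.0376]
```

```bash
python3 -m creep '[[230,-0.0007,0,-0.0019,0],[230,-0.0014,0,-0.0038,0],[230,-0.0021,0,-0.0056,0],[230,-0.0027,0,-0.0075,0],[230,-0.0034,0,-0.0094,0],[230,-0.0041,0,-0.0113,0],[230,-0.0048,0,-0.0132,0],[230,-0.0055,0,-0.015,0],[230,-0.0055,0,-0.015,0]]' 25; python3 d.py "[.5424,-.2068,.18]"
python3 - <<'E'
from h import *
s=imaging.snapshot("side");crop(s,205,80,285,180,6,"pics/s5.png")
E
```

```text
clock: 10.9
tool_pos: [0.549, -0.2105, 0.1574]
eef_rot: [0.978, -0.211, 0.0, 0.0]
contact_force: [1.0, 0.8, -1.3]
opening: 0.262
t 10.9 p [ 0.549  -0.2105  0.1574] tool-x yaw -24.337730925584975 turn to -24.3: -0.03773092558497382 F [ 1.028   0.8456 -1.282 ] M [ 0.2766 -0.1306  0.0017] op 0.2624487182984145 q [ 0.2647  0.7457  0.0398  1.764  -0.0455  0.6327 -1.6649]
[.5424,-.2068,.18] tool shift [-0.0075 -0.0007 -0.0226]
```

View pics/s5.png

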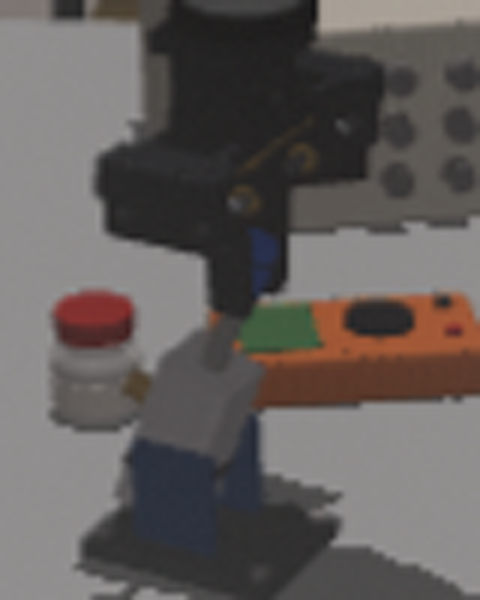

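```bash
python3 -m creep '[[230,-0.001,0,-0.0027,0],[230,-0.002,0,-0.0054,0],[230,-0.003,0,-0.0082,0],[230,-0.004,0,-0.011,0],[230,-0.005,0,-0.0137,0],[230,-0.006,0,-0.0165,0],[230,-0.007,0,-0.0192,0],[230,-0.0078,0,-0.0215,0],[230,-0.0081,0,-0.0223,0],[230,-0.0081,0,-0.0223,0]]' 25; python3 -m creep '[[230,0,0,0,0],[230,0,0,0,0],[230,0,0,0,0]]'; python3 d.py "[.5424,-.2068,.18]"
python3 - <<'E'
from h import *
s=imaging.snapshot("side");crop(s,215,80,275,160,7,"pics/s6.png");cv2.imwrite("pics/s6f.png",s["image"])
t=imaging.snapshot("top");cv2.imwrite("pics/t6.png",t["image"])
E
```

```text
clock: 12.2
tool_pos: [0.5416, -0.2072, 0.1795]
eef_rot: [0.978, -0.211, -0.0, 0.0]
contact_force: [-0.6, -0.1, -2.2]
opening: 0.266
clock: 12.58
tool_pos: [0.5417, -0.2072, 0.1794]
eef_rot: [0.978, -0.211, -0.0, 0.0]
contact_force: [0.8, -0.1, -2.3]
opening: 0.263
t 12.575 p [ 0.5417 -0.2072  0.1794] tool-x yaw -24.333354640395104 turn to -24.3: -0.033354640395103274 F [ 0.8244 -0.0572 -2.2678] M [ 0.134  -0.0457 -0.0052] op 0.26283440202049396 q [ 0.2608  0.7053  0.0427  1.7716 -0.0446  0.6657 -1.6671]
[.5424,-.2068,.18] tool shift [ 0.0005 -0.0006 -0.0006]
```

View pics/s6.png

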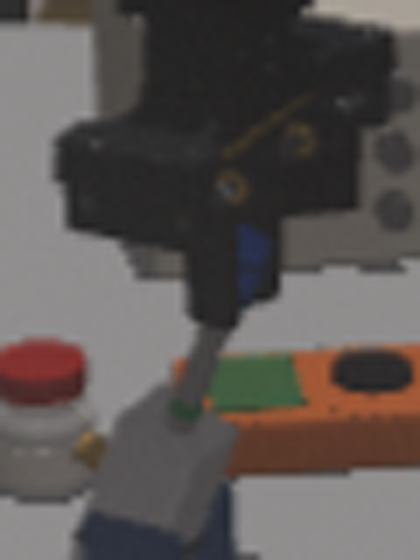

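View pics/s6f.png

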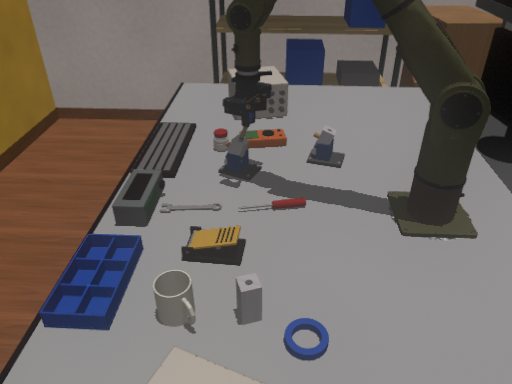

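View pics/t6.png

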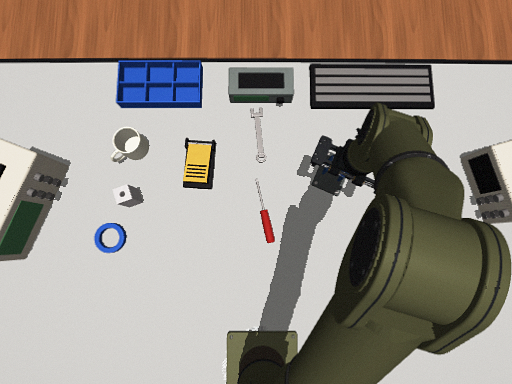

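Run:
```python
import fit
from h import *
for z in(.1,.104,.108,.112,.116,.172,.189): print(z,((proj(fit.s,fit.world(fit.P,1,(0,0,z)))[0]-[215,80]+.5)*7).round())
s=imaging.snapshot("side");crop(s,230,115,256,150,20,"pics/s7.png")
```

```text
0.1 [179. 425.]
0.104 [181. 418.]
0.108 [184. 411.]
0.112 [186. 405.]
0.116 [189. 398.]
0.172 [223. 301.]
0.189 [234. 271.]
```

View pics/s7.png

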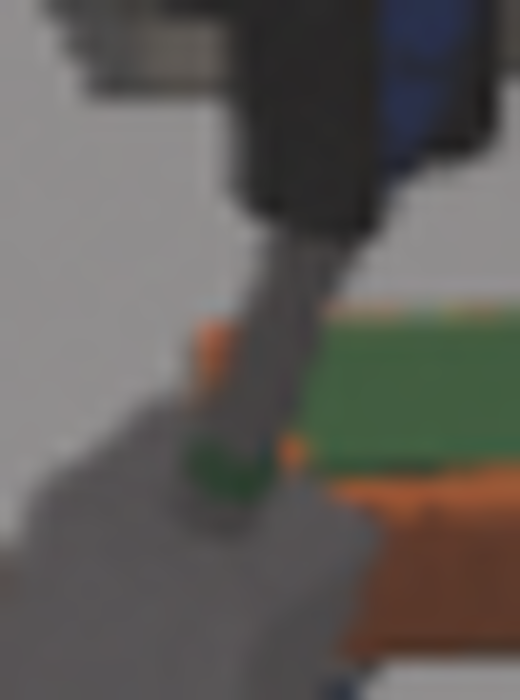

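Run:
```python
from h import *
print(r.finish_job())
```

```text
the job is handed in; nothing more can be done
None
```

I pressed the yellow pedal to its stop and let it spring back, then drew the rod out about 50 mm and handed the job in while still holding it. I worked on the leftmost stand, the one with the blue knob. No verdict is reported.

- **Pedal:** At the stop I measured 28 N with the plate lying flat in the picture, held for about 0.3 s. Later pictures show it back up.
- **Pull distance:** Tool travel along the fitted bore axis gives 49.6 mm. The green band's place in the side picture suggests about 47 mm, so the two differ by 2–3 mm. Both are inside the 40–60 mm window. The green band shows clear above the mouth and no red is visible.
- **Hold and binding:** The rod was gripped at 25 N, with the opening (23 mm) matching the 24 mm knob. The last force reading was about 2.4 N, roughly the rod's own weight, so I saw no sign of binding. The tool was at rest within about 1 mm of the computed point on the axis.
- **Bystanders:** In the last pictures, the ones in view looked to be where they started. In the top view the arm hides the jar and multimeter, so I checked those two only in the side view.

One early disagreement: the network's reading of the knob height was about 20 mm below my fit to the block and stand. I used the fit, and the grasp closed with almost no side force.

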